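# Refit the cover of the dust extractor's switch box

## Task

Close the open switch box on the bench: first turn the upright fastener bar in the box until it lies along the box's length, so that it will line up with the slot in the loose cover. Then take the cover, which has a black grip block, seat it over the bar and the two pins, and push it down against the rubber gasket until it is flush on the box's frame. Finish while still holding the cover pressed flush, without letting go, and leave the other things on the bench alone.

Things in the scene. Friction and masses are not known exactly. Their poses are not given: they have to be found in the camera images.
- housing: Fixed grey open-topped switch box, 200 (x) x 140 (y) x 60 mm high, walls 14 mm; 4 mm high ears at both ends. Origin: centre of its underside, on the bench; z up, x along its length towards the fastener, whose axis is at x = 55, y = 0. Rim (the frame) at z = 60 mm, a black rubber gasket inside it. Steel pins, 9 mm diameter with tapered tips, stand at x = -68, y = +36 and -36, tops at z = 86.
- fastener (a joint): Angle (rad) of the quarter-turn fastener about its upright axis in the box: 0 when its bar lies along the box's x (lined up for the cover), positive when turned counterclockwise seen from above; range -0.6 to 1.75, starts between 0.8 and 1.5. Stays where it is left; friction about 0.06 N m.
- bar_grip (a point): Point on the fastener's axis in its upright steel bar, 84 mm above the bench. The bar is 36 mm long (this point's x axis), 10 mm thick and its top is 94 mm above the bench, 34 mm above the rim. Nothing but the bar rises above the gasket's top within 80 mm of it.
- cover: Loose aluminium plate, 196 (x) x 136 (y) x 6 mm, 0.28 kg, lying flat, right way up. Origin: centre of its underside; z up. Slot 46 (x) x 18 mm at x = 55, y = 0; 15 mm square holes at x = -68, y = +36 and -36. Black grip at its centre, see cover_grip. Fits only with its axes along the box's: its origin is then above the box's, 64 mm up when resting on the gasket, 60 mm when flush on the rim.
- cover_grip (a point): Middle of the cover's black grip block, 28 mm above the plate's underside; axes as the cover's. The block is 50 mm long (x), 18 mm thick (y) and rises from the plate to 40 mm above its underside.
- cover_slot (a point): Centre of the slot in the cover, at x = +55 mm, 3 mm above the plate's underside.
- gasket (a joint): How far (m) the gasket is squashed: 0 when free (top 4 mm above the rim), 0.004 when the cover is flush on the rim. Springs back. The cover's weight alone does not squash it: about 2 N of push more starts it, about 8 N brings the cover flush against the rigid rim.
- glue: Bystander: yellow plastic bottle with white cap, 68 mm diameter, 170 mm high. Origin: centre of its underside.
- tape: Bystander: roll of paper tape lying flat, 90 mm diameter, 24 mm high. Origin: centre of its underside.
- driver: Bystander: screwdriver with grey handle lying on the bench, its length along x. Origin: under its middle.
Things that resemble listed ones, but are neither listed nor needed, are in the scene too. Several things have the shape of the cover; the one meant has the colours described above.

How it is judged:
By the outcome, as a careful person would: the job done as asked, in the order asked, and still so for the second after the job is handed in, while the arm keeps its last pose, push and grip.
It also fails if it takes over 54 s, if anything falls off the work surface, if the arm or the gripper's body presses on something with over 40 N, if the wrist force passes 120 N, or if a joint passes its speed limit or range.

## Robot

A 6-joint arm with a two-finger parallel gripper is mounted at the origin on the work surface. World frame = base frame: x ahead of the robot, y to its left, z up, the work surface at z = 0. Lengths are in m, angles in degrees, forces in N, time in s.
With the tool pointing down it reaches from about 0.425 to 0.95 m from the base axis. Payload 3.5 kg.
Tool frame: the origin (TCP) lies midway between the tips of the shut fingers; the grasp point (between the pads) lies 19 mm behind it; z points along the fingers, x is the direction in which the jaws open and shut, and the axes are right-handed (so a half turn about z gives the same grasp; the last joint's range is limited). The gripper opens to 85 mm and grips with 20 to 120 N. Pads are 22 mm wide; open, the fingers measure 114 mm over their backs; the gripper's body (76 mm by 85 mm) begins 54 mm behind the grasp point. The pads swing forward as they close: fully open they stand 13 mm farther back than shut.
Start: joints at [-73.453, 16.404, 90.338, -0, 73.258, -8.594], TCP at [0.287, -0.611, 0.231] pointing down, gripper open.
Joint ranges: [-158.93, 158.93], [-51.34, 127.21], [12.03, 142.37], [-87.48, 267.48], [13.55, 161.25], [-162.69, 162.69]. Speed limits (degrees/s): [159.86, 159.86, 180, 180, 180, 180].

## Interface

Orientations are given as a 3x3 rotation matrix whose columns are the frame's x, y, z axes.
In Python, from plant import * gives the robot as it stands.
- The arm moves only by the tool drive_tool, never from a script. Its argument "plan" is a list of rows, each an object with "jaw": the finger opening in m, from 0 to 0.0854; "linear": the shift along the world's x, y, z in m, a list of three; "turn": the turn about the world's z in rad. A call has 1 to 10 rows; each row is the pose to reach, as a shift and turn from the pose commanded when the call began; what a row does not reach only later rows make up. A row lasts 1/10 s, in which the tool goes at most 50 mm and 8.59 degrees, less where a joint would pass 70% of its speed; a pose out of reach is approached as far as the arm can. A call with a gripper value outside its range is refused whole. The fingers move at their own pace and stop on an object; "newtons" is the grip in N (left out, the last holds). Time passes only in rows, so rows that repeat a pose let the fingers close. It gives the time, the measured TCP pose, the force and the opening at its end, in the units of the state.
- read_state(): the state, without advancing time (a new reading comes with each control period).
- camera(name): name is "scene" or "top"; returns (picture, depth): 480x640x3 uint8, red, green, blue; 480x640 float32, m along the optical axis (not along the pixel's ray), 0 where there is no reading.
- camera_info(name): a dict with "fx", "fy", "cx", "cy" (pixels), "k1" (the pictures are not rectified: a ray, as slopes to the right and down, at radius r is drawn at 1 + k1 r^2 times it, then the intrinsics apply), "world_from_camera" (4x4, takes a point from camera to world coordinates). Camera axes: x right, y down, z forward; pixel columns grow to the right and rows downward; lengths in m; the calibration is good to about 2 mm. A picture is of the moment at which its call begins. camera_info takes no time and is no camera call.
- job_done(): hands the job in, once; it reports no verdict.
The state is a dict: "t": time; "joint_pos": joint angles; "qd": joint speeds; "joint_torque": joint torques, N m; "eef_pos": TCP position; "eef_rot": TCP orientation; "contact_force": force on the tool from outside, world axes, zero at the start; "ft_torque": the same for the moment, N m; "finger_gap": opening from 0.0 (shut) to 1.0 (fully open).
Only numpy, scipy, OpenCV 4.12 (cv2) and the standard library are available. Lean on these libraries where they do the work, as an engineer would, in place of code of your own. Each camera call takes 0.05 s, during which the arm holds its last target.

## Working session

There is one attempt and no reset: what is moved stays moved. The work goes in short steps, Python scripts to look and compute and a tool call to move; the robot and the scene stay as the last step left them, time stands still between calls to the robot, and variables do not carry over. Pictures are saved under pics/ and viewed, and the job is handed in when it is done.

Besides the shell and the picture viewer there is one more tool, called after ">>>" by a JSON object that holds its "method" and its "body", one argument or row to a line. drive_tool: Moves the arm, as the interface text tells. Its arguments: {"type":"object","properties":{"plan":{"type":"array"},"newtons":{"type":"number"}},"required":["plan"]}

```bash
mkdir -p pics; cat > h.py <<'E'
from plant import *
import numpy as np, cv2
def shot(n):
    p,d=camera(n); np.savez(f'{n}.npz',p=p,d=d); return p,d
def load(n):
    z=np.load(f'{n}.npz'); return z['p'],z['d']
def ray(n,u,v):
    i=camera_info(n); K=np.array([[i['fx'],0,i['cx']],[0,i['fy'],i['cy']],[0,0,1]])
    q=cv2.undistortPoints(np.array([[[u,v]]],float),K,np.array([i['k1'],0,0,0.]))[0,0]
    T=np.array(i['world_from_camera']); return T[:3,3],T[:3,:3]@np.array([q[0],q[1],1])
def atz(n,u,v,z):
    o,r=ray(n,u,v); return o+r*(z-o[2])/r[2]
def dep(n,u,v,d):
    o,r=ray(n,u,v); return o+r*d[int(round(v)),int(round(u))]
def proj(n,P):
    i=camera_info(n); K=np.array([[i['fx'],0,i['cx']],[0,i['fy'],i['cy']],[0,0,1]])
    T=np.linalg.inv(np.array(i['world_from_camera'])); P=np.atleast_2d(P).astype(float)
    return cv2.projectPoints(P,cv2.Rodrigues(T[:3,:3])[0],T[:3,3],K,np.array([i['k1'],0,0,0.]))[0][:,0]
def save(name,p): cv2.imwrite(f'pics/{name}.png',p[:,:,::-1])
def crop(name,p,u0,v0,u1,v1,s): save(name,cv2.resize(p[v0:v1,u0:u1],None,fx=s,fy=s,interpolation=cv2.INTER_CUBIC))
E
python3 - <<'E'
from h import *
for n in('top','scene'):
    p,d=shot(n); save(n+'0',p); print(camera_info(n))
print(read_state())
E
```

```text
{'fx': 588.5162918544173, 'fy': 588.5162918544173, 'cx': 311.25259996258205, 'cy': 237.69232841608792, 'k1': -0.03487492237711279, 'world_from_camera': array([[-1.27711104e-02, -9.85765191e-01,  1.67642137e-01,
         2.90775712e-01],
       [-9.99917764e-01,  1.23945860e-02, -3.29218423e-03,
         8.21957277e-03],
       [ 1.16746574e-03, -1.67670396e-01, -9.85842419e-01,
         1.63608316e+00],
       [ 0.00000000e+00,  0.00000000e+00,  0.00000000e+00,
         1.00000000e+00]])}
{'fx': 455.03064298044126, 'fy': 455.03064298044126, 'cx': 323.5930672861414, 'cy': 240.05818956591713, 'k1': -0.04033703767303356, 'world_from_camera': array([[ 0.49970133,  0.52936925, -0.68561416,  1.29458279],
       [ 0.86606855, -0.31901453,  0.38490909, -0.40453627],
       [-0.01496184, -0.78612844, -0.61788204,  0.77284152],
       [ 0.        ,  0.        ,  0.        ,  1.        ]])}
{'t': 0.1, 'joint_pos': array([-7.34539745e+01,  1.64505568e+01,  9.04162449e+01, -1.17023426e-03,
        7.32571394e+01, -8.59333557e+00]), 'qd': array([-0.00813034, -0.20973347, -0.16734171, -0.0345455 ,  0.0565093 ,
       -0.07928717]), 'joint_torque': array([ 6.20265255e-04, -4.07298768e+01, -2.93698150e+01, -1.40058273e-04,
        3.40312145e-03,  3.69337755e-06]), 'eef_pos': array([ 0.28661441, -0.61046287,  0.23004273]), 'eef_rot': array([[ 4.24826096e-01, -9.05274757e-01, -6.34790446e-04],
       [-9.05272446e-01, -4.24826461e-01,  2.06803386e-03],
       [-2.14181462e-03, -3.03896449e-04, -9.99997660e-01]]), 'contact_force': array([ 0.74032855,  0.28956846, -0.50983577]), 'ft_torque': array([-0.01980143,  0.00515521,  0.00586834]), 'finger_gap': 1.00047575322348}
```

View pics/top0.png

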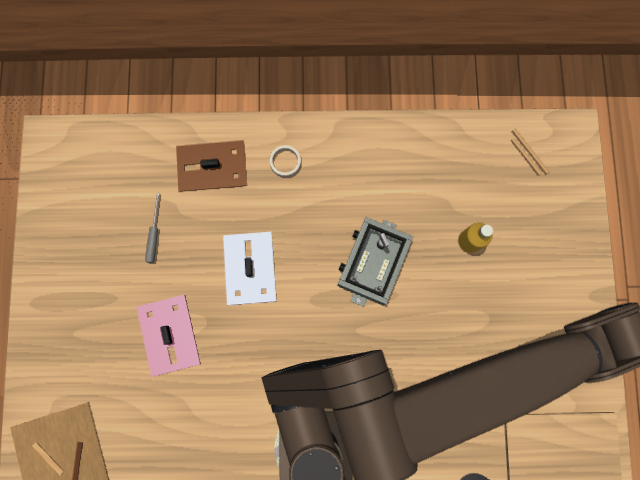

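View pics/scene0.png

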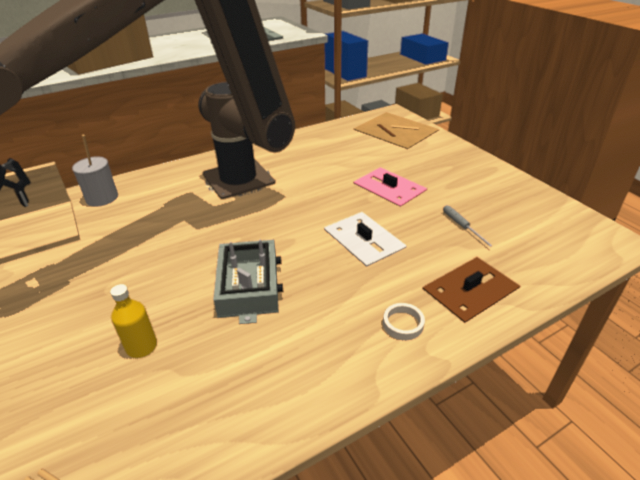

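The top view shows three cover-shaped plates, all with black grips: brown at (211,165), whitish at (249,268) and pink at (167,335). The description says aluminium, so I choose the whitish one and check it and the box in close crops.

```bash
python3 - <<'E'
from h import *
p,d=load('top'); a=cv2.resize(p[220:316,205:295],None,fx=6,fy=6,interpolation=cv2.INTER_CUBIC)
save('c1',a); crop('c2',p,325,205,425,315,5)
p,d=load('scene'); crop('c3',p,205,225,295,335,5); crop('c4',p,315,200,415,275,6)
E
```

```text
(no output)
```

View pics/c1.png

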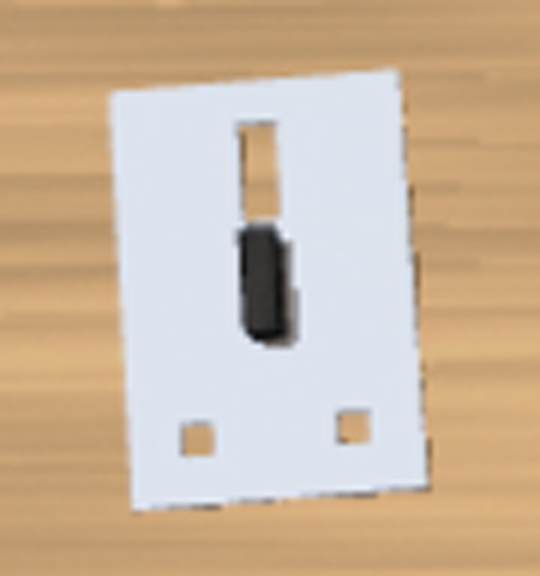

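View pics/c2.png

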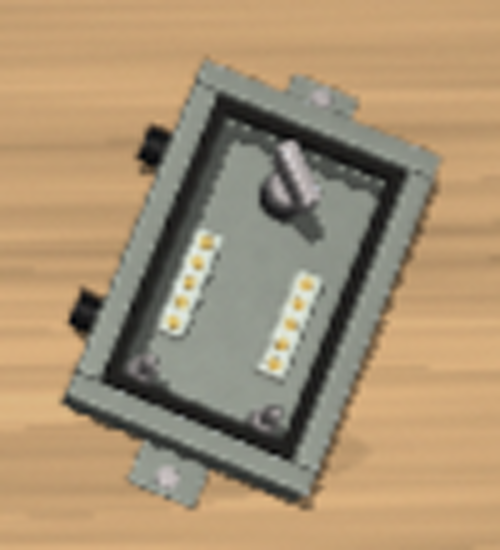

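View pics/c3.png

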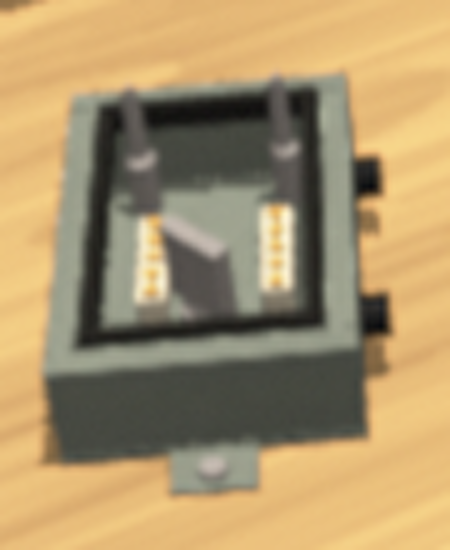

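View pics/c4.png

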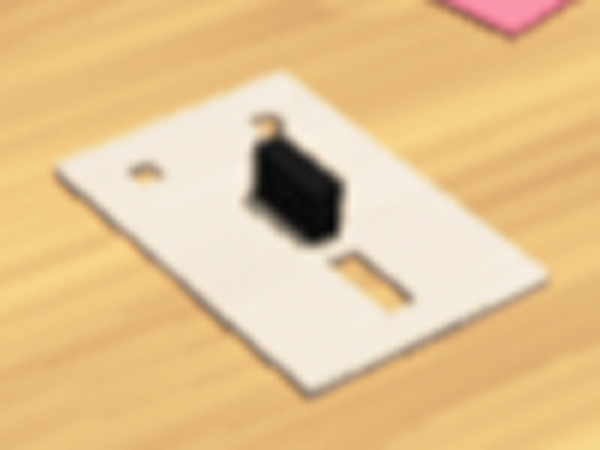

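The crop shows the white plate with a black grip, slot towards image-up and two square holes at the bottom, so it matches. Next I fit the poses.

```bash
cat > fit.py <<'E'
from h import *
from scipy.optimize import least_squares
def fit(obs,x0):
    def f(x,full=False):
        c,s=np.cos(x[2]),np.sin(x[2]); r=[]
        for n,L,uv in obs:
            L=np.array(L,float)/1000; P=[x[0]+c*L[0]-s*L[1],x[1]+s*L[0]+c*L[1],L[2]]
            r.append(proj(n,P)[0]-uv)
        return np.array(r) if full else np.ravel(r)
    q=least_squares(f,x0,loss='soft_l1'); return q.x,f(q.x,True)
def tf(x,L):
    L=np.array(L,float)/1000; c,s=np.cos(x[2]),np.sin(x[2])
    return np.array([x[0]+c*L[0]-s*L[1],x[1]+s*L[0]+c*L[1],L[2]])
def T(u,v,o,s): return np.array([u/s+o[0]-.5+.5/s,v/s+o[1]-.5+.5/s])
E
cat > f1.py <<'E'
from fit import *
t=lambda u,v:T(u,v,(325,205),5); s=lambda u,v:T(u,v,(205,225),5)
# box x axis -> image up-right in top
bt=[('top',(100,70,60),t(205,62)),('top',(100,-70,60),t(440,158)),('top',(-100,-70,60),t(306,492)),('top',(-100,70,60),t(67,395)),
    ('top',(-68,36,86),t(143,358)),('top',(-68,-36,86),t(270,410))]
bs=[('scene',(100,-70,60),s(46,378)),('scene',(100,70,60),s(365,350)),('scene',(-100,70,60),s(347,75)),('scene',(-100,-70,60),s(73,97)),
    ('scene',(-68,-36,86),s(128,92)),('scene',(-68,36,86),s(277,80))]
x0=[.65,-.11,-.4]
for o in(bt,bs,bt+bs):
    x,r=fit(o,x0); print(np.round(x,4),np.degrees(x[2]).round(2)); print(np.round(r,1).tolist())
xb=x
t=lambda u,v:T(u,v,(205,220),6); s=lambda u,v:T(u,v,(315,200),6)
ct=[('top',(98,68,6),t(109,92)),('top',(98,-68,6),t(399,70)),('top',(-98,-68,6),t(429,487)),('top',(-98,68,6),t(133,509)),
 ('top',(55,0,6),t(259,169)),('top',(-68,36,6),t(197,440)),('top',(-68,-36,6),t(353,426)),('top',(0,0,40),t(262,280))]
cs=[('scene',(98,-68,6),s(310,392)),('scene',(98,68,6),s(549,277)),('scene',(-98,68,6),s(282,70)),('scene',(-98,-68,6),s(55,168))]
for o in(ct,cs,ct+cs):
    x,r=fit(o,[.6,.1,0]); print(np.round(x,4),np.degrees(x[2]).round(2)); print(np.round(r,1).tolist())
xc=x
np.savez('poses.npz',b=xb,c=xc)
# bar ends
t=lambda u,v:T(u,v,(325,205),5); s=lambda u,v:T(u,v,(205,225),5)
print('axis',tf(xb,(55,0,94)))
a=atz('top',*t(287,146),.094);b=atz('top',*t(309,192),.094);print(a,b,np.linalg.norm(a-b),(a+b)/2,np.degrees(np.arctan2(*(a-b)[1::-1])))
a=atz('scene',*s(165,220),.094);b=atz('scene',*s(222,250),.094);print(a,b,np.linalg.norm(a-b),(a+b)/2,np.degrees(np.arctan2(*(a-b)[1::-1])))
E
python3 f1.py
```

```text
[ 0.497  -0.169  -0.4151] -23.78
[[-0.4, -0.9], [0.2, -0.3], [-0.3, 0.8], [-0.9, -0.3], [0.8, 0.1], [0.7, 0.4]]
[ 0.5008 -0.1701 -0.4015] -23.0
[[-0.2, 0.6], [0.0, 0.1], [0.3, -0.3], [-0.4, 0.1], [0.3, -0.3], [0.0, -0.5]]
[ 0.4985 -0.1695 -0.4067] -23.3
[[-0.6, -1.3], [0.1, -1.2], [0.2, 0.2], [-0.6, -0.5], [1.1, -0.2], [1.0, -0.2], [-0.5, -0.3], [-0.4, -0.5], [0.4, -0.8], [-0.2, -0.6], [0.3, -0.9], [0.0, -1.0]]
[0.486  0.177  0.0665] 3.81
[[0.1, -0.1], [-0.0, -0.2], [-0.2, -0.0], [-0.0, 0.2], [0.1, 0.3], [0.2, -0.1], [0.2, 0.2], [-0.4, -0.3]]
[0.486  0.1764 0.0669] 3.83
[[-0.0, -0.0], [0.3, -0.0], [0.0, 0.3], [-0.3, -0.3]]
[0.486  0.1768 0.0664] 3.8
[[0.2, -0.1], [0.0, -0.2], [-0.1, -0.0], [0.0, 0.2], [0.2, 0.3], [0.3, -0.1], [0.2, 0.2], [-0.4, -0.2], [0.1, -0.1], [0.4, -0.1], [0.2, 0.3], [-0.2, -0.4]]
axis [ 0.54899081 -0.19120922  0.094     ]
[ 0.56114986 -0.18542458  0.094     ] [ 0.53620003 -0.19630588  0.094     ] 0.027219423374984186 [ 0.54867495 -0.19086523  0.094     ] 23.563322761748204
[ 0.53144913 -0.19924943  0.094     ] [ 0.56323857 -0.18485326  0.094     ] 0.03489725218045756 [ 0.54734385 -0.19205134  0.094     ] -155.6361243748371
```

```bash
cat > ov.py <<'E'
from fit import *
def ov(n,x,s,box,name,src=None):
    p=load(n)[0] if src is None else src; u0,v0,u1,v1=box
    im=cv2.resize(p[v0:v1,u0:u1],None,fx=s,fy=s,interpolation=cv2.INTER_CUBIC)
    def q(L): return [((proj(n,tf(x,l))[0]-[u0,v0]+.5)*s-.5) for l in L]
    def pl(L,c,closed=True): cv2.polylines(im,[np.round(np.array(q(L))*16).astype(int)],closed,c,1,cv2.LINE_AA,4)
    for a,b,z in((100,70,60),(86,56,60),(100,70,0)): pl([(a,b,z),(a,-b,z),(-a,-b,z),(-a,b,z)],(255,0,0) if z else (255,0,255))
    for y in(36,-36): pl([(-68,y,5),(-68,y,86)],(0,255,0),False)
    save(name,im)
E
python3 - <<'E'
from ov import *
xs={'a':[.4970,-.169,-.4151],'b':[.5008,-.1701,-.4015]}
a=[]
for k in xs:
    ov('top',xs[k],8,(332,210,418,312),'ot'+k); ov('scene',xs[k],7,(208,232,288,325),'os'+k)
for c in('t','s'):
    L=[cv2.imread(f'pics/o{c}{k}.png') for k in 'ab']; 
    m=np.hstack(L); f=min(800/m.shape[1],600/m.shape[0]); 
    cv2.imwrite(f'pics/cmp{c}.png',cv2.resize(m,None,fx=f,fy=f,interpolation=cv2.INTER_AREA))
E
```

```text
(no output)
```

View pics/cmpt.png

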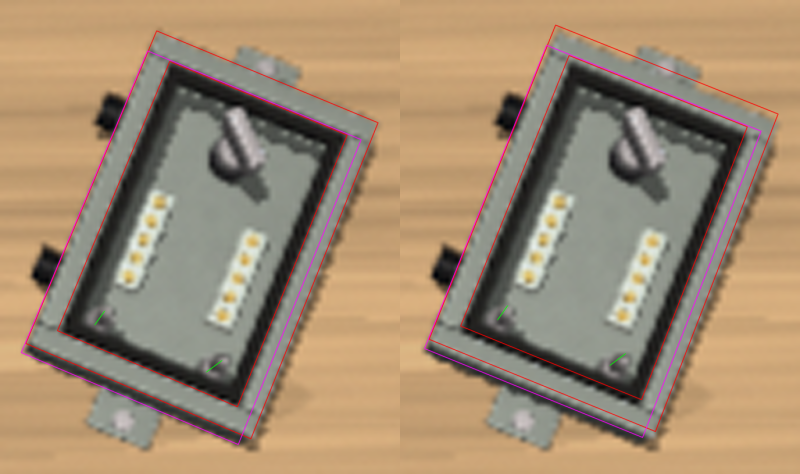

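View pics/cmps.png

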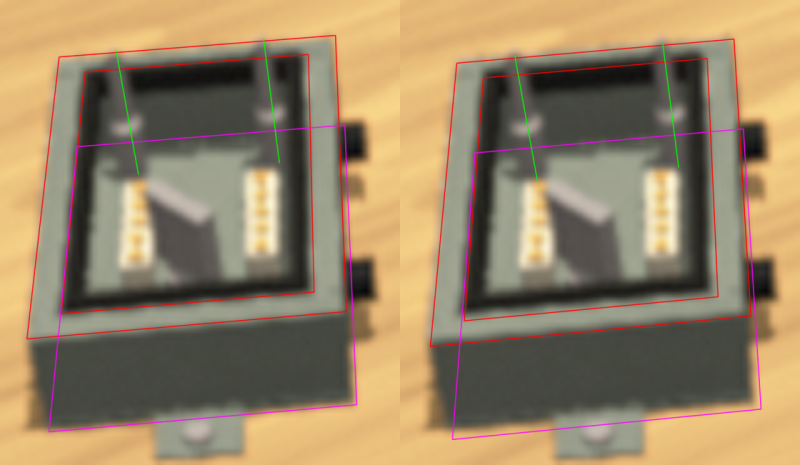

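```bash
python3 - <<'E'
from fit import *
from scipy.ndimage import map_coordinates
def refine(obs,x,L,it=6,w=2.0):
    # L: list of (cam, p1,p2) segments in body mm ; normal search
    for k in range(it):
        A=[];ws=max(w*(.8**k),1.0)
        pts=[]
        for n,a,b in L:
            g=load(n)[0].astype(float).mean(2)
            for f in np.linspace(.08,.92,25):
                l=np.array(a)*(1-f)+np.array(b)*f; l2=l+(np.array(b)-a)*.02
                p=proj(n,tf(x,l))[0]; q=proj(n,tf(x,l2))[0]; tdir=(q-p)/np.linalg.norm(q-p); nn=np.array([-tdir[1],tdir[0]])
                s=np.arange(-ws-1,ws+1.01,.1); P=p+s[:,None]*nn
                v=map_coordinates(g,[P[:,1],P[:,0]],order=3); dv=np.abs(np.gradient(v)); dv[np.abs(s)>ws]=0
                i=dv.argmax()
                if dv[i]>1.0: pts.append((n,l,p+s[i]*nn,nn))
        def f(y):
            return np.array([ (proj(n,tf(y,l))[0]-o)@nn for n,l,o,nn in pts])
        r=least_squares(f,x,loss='soft_l1',f_scale=.3); x=r.x
    return x,np.std(r.fun),len(pts)
c=[(100,70,60),(100,-70,60),(-100,-70,60),(-100,70,60)]
b=[(100,70,0),(100,-70,0),(-100,-70,0),(-100,70,0)]
Lt=[('top',c[0],c[1]),('top',c[2],c[3]),('top',c[3],c[0]),('top',c[1],c[2])]
Ls=[('scene',c[0],c[1]),('scene',c[2],c[3]),('scene',c[3],c[0]),('scene',c[1],c[2])]
for x0 in([.498,-.1693,-.409],[.500,-.170,-.402]):
  for L in(Lt,Ls,Lt+Ls):
    print(refine(None,np.array(x0),L))
# depth
for n in('top','scene'):
    p,d=load(n); i=camera_info(n)
    K=np.array([[i['fx'],0,i['cx']],[0,i['fy'],i['cy']],[0,0,1]])
    uu,vv=np.meshgrid(np.arange(640),np.arange(480)); 
    q=cv2.undistortPoints(np.stack([uu,vv],-1).reshape(-1,1,2).astype(float),K,np.array([i['k1'],0,0,0.]))[:,0]
    Tm=np.array(i['world_from_camera']); z=d.ravel(); P=(np.c_[q,np.ones(len(q))]*z[:,None])@Tm[:3,:3].T+Tm[:3,3]
    m=(z>0)&(abs(P[:,0]-.5)<.14)&(abs(P[:,1]+.17)<.14)
    for lo,hi in((.052,.063),(.05,.07)):
        k=m&(P[:,2]>lo)&(P[:,2]<hi); r=cv2.minAreaRect(P[k,:2].astype(np.float32)*1000); print(n,lo,k.sum(),r)
    k=m&(abs(P[:,2])<.02);print('bench z',np.median(P[k,2]));k=m&(abs(P[:,2]-.06)<.006);print('rim z',np.median(P[k,2]))
    k=m&(P[:,2]>.088)&(P[:,2]<.1);print('bar pts',k.sum(),P[k].mean(0))
E
```

```text
Traceback (most recent call last):
  File "h.py", line 16, in proj
    i=camera_info(n); K=np.array([[i['fx'],0,i['cx']],[0,i['fy'],i['cy']],[0,0,1]])
ValueError: time passes only in moves, steps and waits
```

```bash
python3 - <<'E'
import re
s=open('h.py').read()
s=s.replace("def shot(n):","import os,pickle\nif not os.path.exists('ci.pkl'): pickle.dump({n:camera_info(n) for n in('top','scene')},open('ci.pkl','wb'))\n_CI=pickle.load(open('ci.pkl','rb'))\ndef ci(n): return _CI[n]\ndef shot(n):",1)
a,b=s.split("def shot(n):",1); s=a+"def shot(n):"+b.replace('camera_info(','ci(')
open('h.py','w').write(s)
E
cat > ref.py <<'E'
from fit import *
from scipy.ndimage import map_coordinates
def refine(x,L,it=6,w=2.0):
    for k in range(it):
        ws=max(w*(.8**k),1.0); pts=[]
        for n,a,b in L:
            g=load(n)[0].astype(float).mean(2)
            for f in np.linspace(.08,.92,25):
                l=np.array(a)*(1-f)+np.array(b)*f; l2=l+(np.array(b)-a)*.02
                p=proj(n,tf(x,l))[0]; q=proj(n,tf(x,l2))[0]; tdir=(q-p)/np.linalg.norm(q-p); nn=np.array([-tdir[1],tdir[0]])
                s=np.arange(-ws-1,ws+1.01,.1); P=p+s[:,None]*nn
                v=map_coordinates(g,[P[:,1],P[:,0]],order=3); dv=np.abs(np.gradient(v)); dv[np.abs(s)>ws]=0
                i=dv.argmax()
                if dv[i]>1.0: pts.append((n,l,p+s[i]*nn,nn))
        def f(y): return np.array([ (proj(n,tf(y,l))[0]-o)@nn for n,l,o,nn in pts])
        r=least_squares(f,x,loss='soft_l1',f_scale=.3); x=r.x
    return x,np.std(r.fun),len(pts)
E
cat > r1.py <<'E'
from ref import *
c=[(100,70,60),(100,-70,60),(-100,-70,60),(-100,70,60)]
Lt=[('top',c[i],c[(i+1)%4]) for i in range(4)]; Ls=[('scene',c[i],c[(i+1)%4]) for i in range(4)]
for x0 in([.498,-.1693,-.409],[.500,-.170,-.402]):
  for L in(Lt,Ls,Lt+Ls): print(refine(np.array(x0),L))
for n in('top','scene'):
    p,d=load(n); i=ci(n)
    K=np.array([[i['fx'],0,i['cx']],[0,i['fy'],i['cy']],[0,0,1]])
    uu,vv=np.meshgrid(np.arange(640),np.arange(480)); 
    q=cv2.undistortPoints(np.stack([uu,vv],-1).reshape(-1,1,2).astype(float),K,np.array([i['k1'],0,0,0.]))[:,0]
    Tm=np.array(i['world_from_camera']); z=d.ravel(); P=(np.c_[q,np.ones(len(q))]*z[:,None])@Tm[:3,:3].T+Tm[:3,3]
    m=(z>0)&(abs(P[:,0]-.5)<.14)&(abs(P[:,1]+.17)<.14)
    for lo,hi in((.054,.063),(.05,.07)):
        k=m&(P[:,2]>lo)&(P[:,2]<hi); r=cv2.minAreaRect(P[k,:2].astype(np.float32)*1000); print(n,lo,k.sum(),r)
    k=m&(abs(P[:,2])<.02);print('bench z',np.median(P[k,2]));k=m&(abs(P[:,2]-.06)<.006);print('rim z',np.median(P[k,2]))
    k=m&(P[:,2]>.088)&(P[:,2]<.1);print('bar pts',k.sum(),P[k].mean(0))
E
python3 r1.py
```

```text
(array([ 0.49713499, -0.17161739, -0.40848293]), np.float64(0.4246711446007957), 97)
(array([ 0.49848058, -0.17074855, -0.41303526]), np.float64(0.532480178120391), 99)
(array([ 0.49783166, -0.17076622, -0.40928516]), np.float64(0.5295855141558595), 195)
(array([ 0.49713515, -0.17160879, -0.40848177]), np.float64(0.42563172597960747), 97)
(array([ 0.49847352, -0.17075494, -0.41310826]), np.float64(0.5318378570164184), 99)
(array([ 0.49782912, -0.17076972, -0.40933733]), np.float64(0.5294181363537983), 195)
top 0.054 1243 ((497.3552551269531, -170.875), (140.21127319335938, 200.84930419921875), 66.35274505615234)
top 0.05 1867 ((498.2243957519531, -169.23928833007812), (144.85882568359375, 201.3123321533203), 66.29891204833984)
bench z 0.0009390038930630062
rim z 0.060281022831932596
bar pts 52 [ 0.54461317 -0.1919934   0.09316099]
scene 0.054 1515 ((497.4057922363281, -171.36712646484375), (140.56771850585938, 203.3642578125), 66.45315551757812)
scene 0.05 2043 ((497.4057922363281, -171.36712646484375), (140.56771850585938, 203.3642578125), 66.45315551757812)
bench z 0.0004643813739391156
rim z 0.06017024146709582
bar pts 64 [ 0.55015829 -0.19302853  0.09193123]
```

>>> {"method": "drive_tool", "body": {
  "plan": [
    {"jaw":0.0854,"linear":[0.03,0.04,0.02],"turn":0},
    {"jaw":0.0854,"linear":[0.06,0.08,0.03],"turn":0},
    {"jaw":0.0854,"linear":[0.085,0.12,0.03],"turn":0},
    {"jaw":0.0854,"linear":[0.11,0.16,0.03],"turn":0},
    {"jaw":0.0854,"linear":[0.135,0.2,0.03],"turn":0},
    {"jaw":0.0854,"linear":[0.16,0.24,0.03],"turn":0},
    {"jaw":0.0854,"linear":[0.185,0.28,0.03],"turn":0},
    {"jaw":0.0854,"linear":[0.21,0.32,0.03],"turn":-0.01},
    {"jaw":0.0854,"linear":[0.235,0.365,0.0],"turn":-0.02},
    {"jaw":0.0854,"linear":[0.261,0.4,-0.03],"turn":-0.02}
  ]
}}

```text
t: 1.1
eef_pos: [0.543, -0.2178, 0.2089]
eef_rot: [[0.407, -0.913, 0.003], [-0.913, -0.407, -0.002], [0.003, -0.002, -1.0]]
contact_force: [0.0, -0.7, 0.4]
finger_gap: 0.996
```

>>> {"method": "drive_tool", "body": {
  "plan": [
    {"jaw":0.0854,"linear":[0,0.018,-0.02],"turn":0},
    {"jaw":0.0854,"linear":[0,0.018,-0.03],"turn":0},
    {"jaw":0.06,"linear":[0,0.018,-0.04],"turn":0},
    {"jaw":0.05,"linear":[0,0.018,-0.04],"turn":0},
    {"jaw":0.05,"linear":[0,0.018,-0.04],"turn":0}
  ]
}}

```text
t: 1.6
eef_pos: [0.5419, -0.2029, 0.169]
eef_rot: [[0.405, -0.914, 0.001], [-0.914, -0.405, -0.001], [0.001, -0.001, -1.0]]
contact_force: [0.5, 0.5, 0.4]
finger_gap: 0.586
```

```bash
python3 - <<'E'
from h import *
p,d=shot('scene'); save('s2',p); crop('s2c',p,170,150,310,330,3)
print(read_state())
E
```

```text
{'t': 1.65, 'joint_pos': array([-3.05620682e+01,  7.69783835e+00,  1.07296211e+02, -5.25251237e-03,
        6.48863316e+01,  3.55481699e+01]), 'qd': array([ 0.14739048, -0.38101674, -0.07579496,  0.14681939,  0.02038385,
        0.01133755]), 'joint_torque': array([ 1.26583683e-01, -3.24248564e+01, -2.70880133e+01,  3.32855918e-03,
        7.69295701e-03, -1.06521537e-03]), 'eef_pos': array([ 0.54214546, -0.20298512,  0.16944243]), 'eef_rot': array([[ 0.40501217, -0.91430961,  0.00175551],
       [-0.91430962, -0.40501436, -0.00113304],
       [ 0.00174695, -0.00114618, -0.99999782]]), 'contact_force': array([-0.40436921, -0.60978954, -0.10162751]), 'ft_torque': array([0.01459767, 0.02759786, 0.01599529]), 'finger_gap': 0.5882030956111485}
```

View pics/s2c.png

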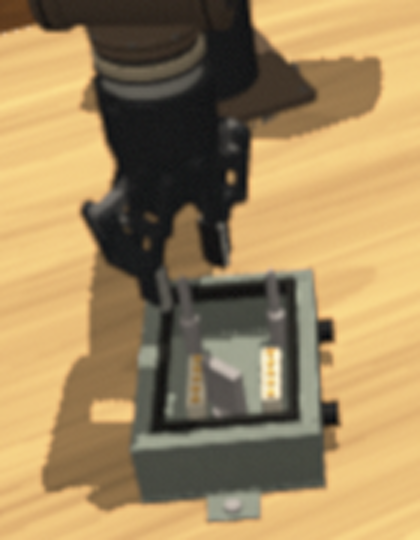

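>>> {"method": "drive_tool", "body": {
  "plan": [
    {"jaw":0.05,"linear":[0.003,0.005,-0.01],"turn":0},
    {"jaw":0.05,"linear":[0.006,0.01,-0.02],"turn":0},
    {"jaw":0.05,"linear":[0.006,0.01,-0.03],"turn":0},
    {"jaw":0.05,"linear":[0.006,0.01,-0.03],"turn":0},
    {"jaw":0.05,"linear":[0.006,0.01,-0.03],"turn":0}
  ]
}}

```text
t: 2.15
eef_pos: [0.5475, -0.1912, 0.1375]
eef_rot: [[0.407, -0.913, -0.001], [-0.913, -0.407, 0.001], [-0.001, 0.001, -1.0]]
contact_force: [-0.5, -0.6, -1.0]
finger_gap: 0.585
```

>>> {"method": "drive_tool", "body": {
  "plan": [
    {"jaw":0.05,"linear":[0.0,-0.001,-0.02],"turn":0},
    {"jaw":0.05,"linear":[0.0,-0.0015,-0.04],"turn":0},
    {"jaw":0.05,"linear":[0.0,-0.0015,-0.055],"turn":0},
    {"jaw":0.05,"linear":[0.0,-0.0015,-0.065],"turn":0},
    {"jaw":0.05,"linear":[0.0,-0.0015,-0.07],"turn":0},
    {"jaw":0.05,"linear":[0.0,-0.0015,-0.07],"turn":0}
  ]
}}

```text
t: 2.75
eef_pos: [0.5476, -0.1928, 0.0678]
eef_rot: [[0.407, -0.914, -0.001], [-0.914, -0.407, 0.0], [-0.001, 0.001, -1.0]]
contact_force: [0.9, -0.1, 0.0]
finger_gap: 0.586
```

>>> {"method": "drive_tool", "body": {
  "plan": [
    {"jaw":0.03,"linear":[0,0,0],"turn":0},
    {"jaw":0.015,"linear":[0,0,0],"turn":0},
    {"jaw":0.0,"linear":[0,0,0],"turn":0},
    {"jaw":0.0,"linear":[0,0,0],"turn":0},
    {"jaw":0.0,"linear":[0,0,0],"turn":0},
    {"jaw":0.0,"linear":[0,0,0],"turn":0}
  ],
  "newtons": 30
}}

```text
t: 3.35
eef_pos: [0.5478, -0.1921, 0.0693]
eef_rot: [[0.406, -0.914, -0.001], [-0.914, -0.406, 0.002], [-0.002, -0.0, -1.0]]
contact_force: [-4.1, 4.0, 5.4]
finger_gap: 0.108
```

```bash
python3 - <<'E'
from h import *
p,d=shot('scene'); crop('s3c',p,190,170,310,330,3)
s=read_state(); print(s['eef_pos'],s['contact_force'],s['ft_torque'],s['finger_gap'])
E
```

```text
[ 0.54778162 -0.19208803  0.06926775] [-3.57804534  4.10914343  6.33615417] [ 0.68013571  0.43523506 -0.06781634] 0.10895029360197775
```

View pics/s3c.png

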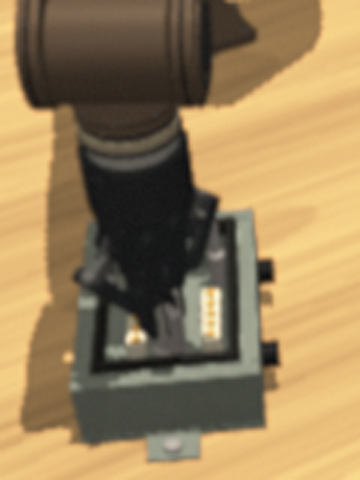

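>>> {"method": "drive_tool", "body": {
  "plan": [
    {"jaw":0.0,"linear":[0,0,0],"turn":-0.08},
    {"jaw":0.0,"linear":[0,0,0],"turn":-0.17},
    {"jaw":0.0,"linear":[0,0,0],"turn":-0.27},
    {"jaw":0.0,"linear":[0,0,0],"turn":-0.37},
    {"jaw":0.0,"linear":[0,0,0],"turn":-0.47},
    {"jaw":0.0,"linear":[0,0,0],"turn":-0.57},
    {"jaw":0.0,"linear":[0,0,0],"turn":-0.67},
    {"jaw":0.0,"linear":[0,0,0],"turn":-0.76},
    {"jaw":0.0,"linear":[0,0,0],"turn":-0.827},
    {"jaw":0.0,"linear":[0,0,0],"turn":-0.827}
  ]
}}

```text
t: 4.4
eef_pos: [0.5477, -0.192, 0.0692]
eef_rot: [[-0.398, -0.917, -0.001], [-0.917, 0.398, 0.002], [-0.001, 0.002, -1.0]]
contact_force: [-3.3, 4.4, 6.5]
finger_gap: 0.113
```

>>> {"method": "drive_tool", "body": {
  "plan": [
    {"jaw":0.0,"linear":[0,0,0],"turn":0},
    {"jaw":0.0,"linear":[0,0,0],"turn":0}
  ]
}}

```text
t: 4.6
eef_pos: [0.5477, -0.1919, 0.0693]
eef_rot: [[-0.397, -0.918, -0.001], [-0.918, 0.397, 0.002], [-0.001, 0.001, -1.0]]
contact_force: [-3.6, 5.2, 5.5]
finger_gap: 0.11
```

>>> {"method": "drive_tool", "body": {
  "plan": [
    {"jaw":0.04,"linear":[0,0,0],"turn":0},
    {"jaw":0.05,"linear":[0,0,0],"turn":0},
    {"jaw":0.05,"linear":[0,0,0],"turn":0},
    {"jaw":0.05,"linear":[0,0,0.02],"turn":0},
    {"jaw":0.05,"linear":[0,0,0.05],"turn":0},
    {"jaw":0.05,"linear":[0,0,0.09],"turn":0},
    {"jaw":0.05,"linear":[0,0.02,0.13],"turn":0},
    {"jaw":0.05,"linear":[0,0.06,0.13],"turn":0.05},
    {"jaw":0.05,"linear":[-0.02,0.1,0.13],"turn":0.15},
    {"jaw":0.05,"linear":[-0.03,0.14,0.13],"turn":0.25}
  ]
}}

```text
t: 5.6
eef_pos: [0.5171, -0.052, 0.1985]
eef_rot: [[-0.155, -0.988, 0.001], [-0.988, 0.155, -0.0], [0.0, -0.001, -1.0]]
contact_force: [-0.2, 0.6, -0.9]
finger_gap: 0.584
```

>>> {"method": "drive_tool", "body": {
  "plan": [
    {"jaw":0.05,"linear":[-0.01,0.04,0],"turn":0.08},
    {"jaw":0.05,"linear":[-0.015,0.09,0],"turn":0.16},
    {"jaw":0.05,"linear":[-0.02,0.14,0],"turn":0.22},
    {"jaw":0.05,"linear":[-0.025,0.19,0],"turn":0.225},
    {"jaw":0.05,"linear":[-0.03,0.23,0],"turn":0.225},
    {"jaw":0.05,"linear":[-0.03,0.23,0],"turn":0.225},
    {"jaw":0.05,"linear":[-0.03,0.23,0],"turn":0.225}
  ]
}}

```text
t: 6.3
eef_pos: [0.4877, 0.1777, 0.1981]
eef_rot: [[0.069, -0.998, 0.0], [-0.998, -0.069, -0.001], [0.001, -0.0, -1.0]]
contact_force: [-0.4, -0.2, 0.3]
finger_gap: 0.586
```

```bash
python3 - <<'E'
from h import *
p,d=shot('scene'); save('s4',p);crop('s4c',p,200,220,300,330,5)
p,d=shot('top'); save('t4',p);crop('t4c',p,325,205,425,315,5)
s=read_state(); print(s['eef_pos'],s['eef_rot'][:,0],s['contact_force'],s['joint_pos'])
E
```

```text
[0.48804586 0.17625803 0.19813436] [ 6.59579250e-02 -9.97822289e-01  4.81170759e-04] [-0.74059021 -0.53420976 -0.31068437] [ 8.65818920e+00 -1.69915522e+00  1.13930325e+02 -2.99810282e-02
  6.77678602e+01  9.48876751e+01]
```

View pics/t4.png

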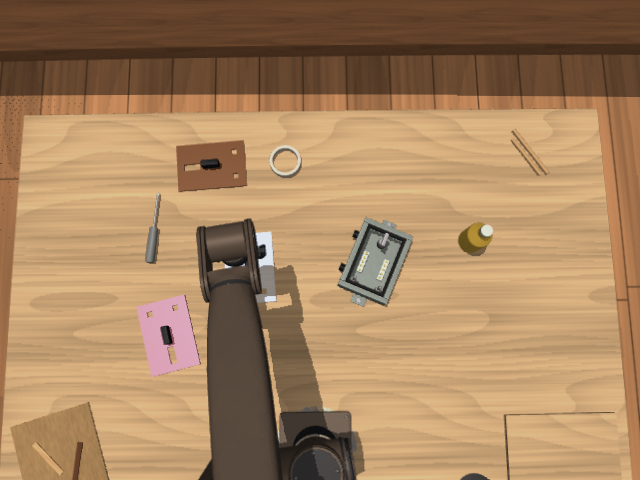

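View pics/t4c.png

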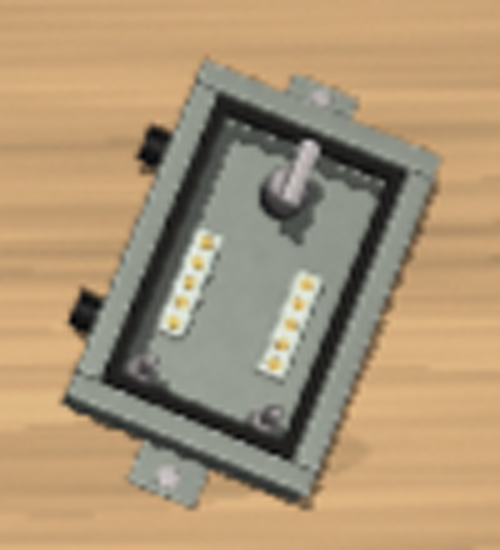

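View pics/s4c.png

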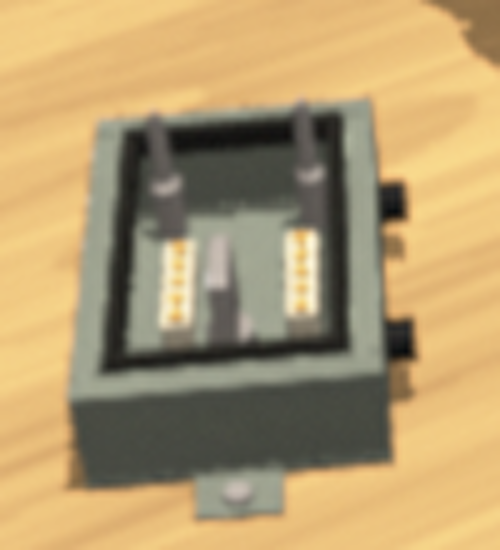

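>>> {"method": "drive_tool", "body": {
  "plan": [
    {"jaw":0.05,"linear":[-0.002,0.001,-0.03],"turn":0},
    {"jaw":0.05,"linear":[-0.002,0.001,-0.07],"turn":0},
    {"jaw":0.05,"linear":[-0.002,0.001,-0.11],"turn":0},
    {"jaw":0.05,"linear":[-0.002,0.001,-0.14],"turn":0},
    {"jaw":0.05,"linear":[-0.002,0.001,-0.14],"turn":0},
    {"jaw":0.05,"linear":[-0.002,0.001,-0.14],"turn":0}
  ]
}}

```text
t: 7.0
eef_pos: [0.4863, 0.177, 0.0585]
eef_rot: [[0.065, -0.998, -0.0], [-0.998, -0.065, -0.0], [0.0, 0.0, -1.0]]
contact_force: [0.7, 0.4, -0.1]
finger_gap: 0.584
```

```bash
python3 - <<'E'
from h import *
p,d=shot('scene'); crop('s5c',p,310,130,430,280,4)
s=read_state(); print(s['eef_pos'],s['eef_rot'][:,0],s['contact_force'])
E
```

```text
[0.48739225 0.17738707 0.05984614] [ 6.51346894e-02 -9.97876469e-01 -1.60563923e-04] [ 0.43808973 -0.77883738  0.86612867]
```

View pics/s5c.png

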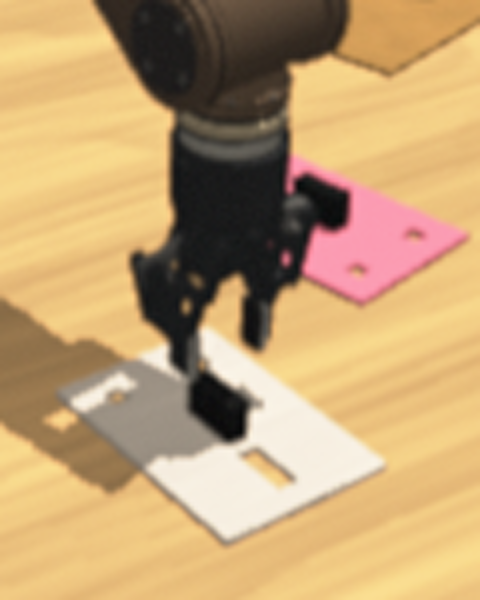

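>>> {"method": "drive_tool", "body": {
  "plan": [
    {"jaw":0.05,"linear":[0,0,-0.02],"turn":0},
    {"jaw":0.05,"linear":[0,0,-0.035],"turn":0},
    {"jaw":0.05,"linear":[0,0,-0.046],"turn":0},
    {"jaw":0.05,"linear":[0,0,-0.046],"turn":0}
  ]
}}

```text
t: 7.45
eef_pos: [0.4861, 0.1779, 0.0125]
eef_rot: [[0.066, -0.998, 0.0], [-0.998, -0.066, -0.0], [0.0, -0.0, -1.0]]
contact_force: [-1.0, -0.1, -0.9]
finger_gap: 0.583
```

>>> {"method": "drive_tool", "body": {
  "plan": [
    {"jaw":0.03,"linear":[0,0,0],"turn":0},
    {"jaw":0.01,"linear":[0,0,0],"turn":0},
    {"jaw":0.0,"linear":[0,0,0],"turn":0},
    {"jaw":0.0,"linear":[0,0,0],"turn":0},
    {"jaw":0.0,"linear":[0,0,0],"turn":0},
    {"jaw":0.0,"linear":[0,0,0],"turn":0}
  ],
  "newtons": 80
}}

```text
t: 8.05
eef_pos: [0.4871, 0.1782, 0.0138]
eef_rot: [[0.067, -0.998, 0.002], [-0.998, -0.067, 0.0], [-0.0, -0.002, -1.0]]
contact_force: [-1.4, -0.5, 5.4]
finger_gap: 0.197
```

>>> {"method": "drive_tool", "body": {
  "plan": [
    {"jaw":0.0,"linear":[0,0,0.005],"turn":0},
    {"jaw":0.0,"linear":[0,0,0.02],"turn":0},
    {"jaw":0.0,"linear":[0,0,0.05],"turn":0},
    {"jaw":0.0,"linear":[0,0,0.09],"turn":0},
    {"jaw":0.0,"linear":[0,0,0.13],"turn":0},
    {"jaw":0.0,"linear":[0,0,0.16],"turn":0},
    {"jaw":0.0,"linear":[0,-0.01,0.17],"turn":0},
    {"jaw":0.0,"linear":[0.0,-0.03,0.17],"turn":0},
    {"jaw":0.0,"linear":[0.0,-0.06,0.17],"turn":0},
    {"jaw":0.0,"linear":[0.0,-0.09,0.17],"turn":-0.03}
  ]
}}

```text
t: 9.05
eef_pos: [0.4843, 0.0868, 0.1808]
eef_rot: [[0.037, -0.999, -0.003], [-0.999, -0.037, -0.0], [0.0, 0.003, -1.0]]
contact_force: [0.2, -1.1, -2.4]
finger_gap: 0.192
```

>>> {"method": "drive_tool", "body": {
  "plan": [
    {"jaw":0.0,"linear":[0,-0.03,0.0],"turn":-0.05},
    {"jaw":0.0,"linear":[0,-0.07,0.0],"turn":-0.1},
    {"jaw":0.0,"linear":[0,-0.11,0.0],"turn":-0.16},
    {"jaw":0.0,"linear":[0,-0.15,0.0],"turn":-0.24},
    {"jaw":0.0,"linear":[0,-0.18,0.0],"turn":-0.32},
    {"jaw":0.0,"linear":[0,-0.21,0.0],"turn":-0.39},
    {"jaw":0.0,"linear":[0,-0.24,0.0],"turn":-0.43},
    {"jaw":0.0,"linear":[0.005,-0.255,0.0],"turn":-0.445},
    {"jaw":0.0,"linear":[0.01,-0.259,0.0],"turn":-0.445},
    {"jaw":0.0,"linear":[0.01,-0.259,0.0],"turn":-0.445}
  ]
}}

```text
t: 10.05
eef_pos: [0.4959, -0.1709, 0.1815]
eef_rot: [[-0.397, -0.918, -0.001], [-0.918, 0.397, 0.001], [-0.001, 0.001, -1.0]]
contact_force: [0.4, 0.4, -3.0]
finger_gap: 0.193
```

```bash
python3 - <<'E'
from h import *
p,d=shot('scene'); save('s6',p)
p,d=shot('top'); save('t6',p)
s=read_state(); print(s['eef_pos'],s['eef_rot'],s['contact_force'],s['finger_gap'])
E
```

```text
[ 0.49562303 -0.16981839  0.18167636] [[-3.95695946e-01 -9.18380758e-01 -1.22534218e-03]
 [-9.18381373e-01  3.95694620e-01  1.19225900e-03]
 [-6.10086415e-04  1.59710348e-03 -9.99998539e-01]] [-0.51840748  1.32090175 -2.78108299] 0.19173800773058358
```

View pics/s6.png

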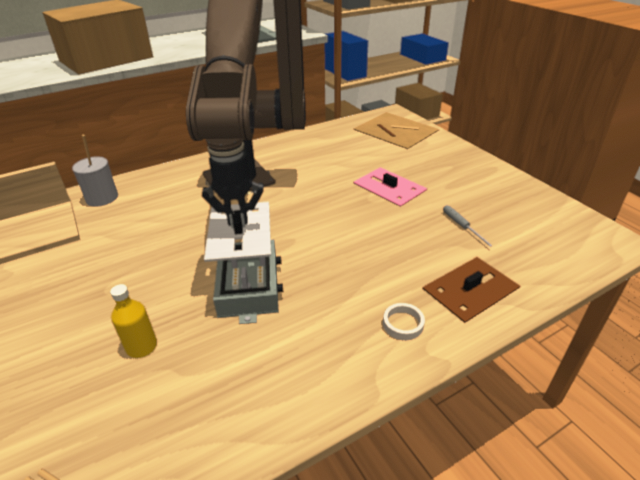

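View pics/t6.png

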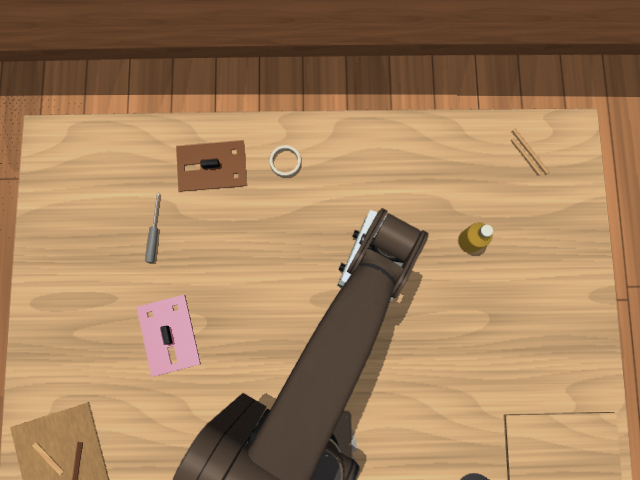

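```bash
python3 - <<'E'
from h import *
p,d=load('scene'); crop('s6c',p,195,190,285,275,7)
E
```

```text
(no output)
```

View pics/s6c.png

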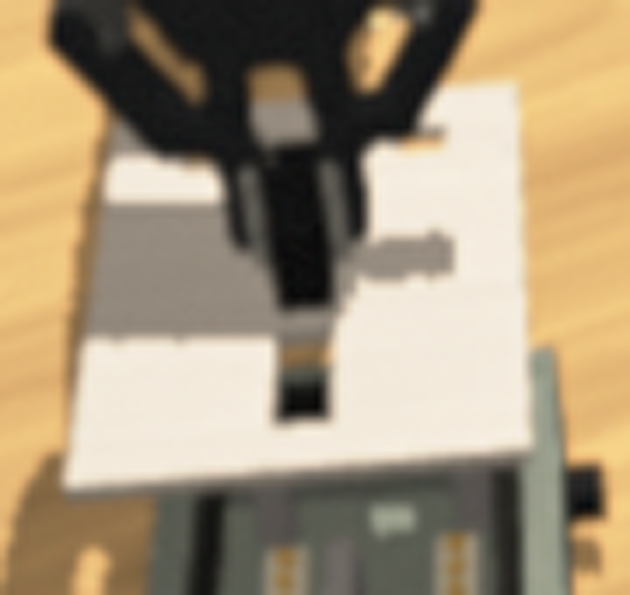

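```bash
python3 - <<'E'
from fit import *
s=lambda u,v:T(u,v,(195,190),7)
o=[((98,-68,6),s(65,483)),((98,68,6),s(530,445)),((-98,68,6),s(517,83)),((78,-9,6),s(277,416)),((78,9,6),s(329,413))]
def f(x):
    r=[]
    for L,uv in o:
        P=tf(x[:3],L); P[2]+=x[3]; r+=list(proj('scene',P)[0]-uv)
    return r
q=least_squares(f,[.495,-.17,-.41,.168]); print(q.x,np.round(q.fun,1))
g=least_squares(lambda x:f([*x,.168]),[.495,-.17,-.41]); print(g.x,np.round(g.fun,1))
# front edge direction with depth
p,d=load('scene'); 
for u,v in((100,460),(500,430),(450,200),(480,350),(130,400),(150,180)):
    print(dep('scene',*s(u,v),d))
E
```

```text
[ 0.48784408 -0.16834182 -0.40978667  0.1637278 ] [ 0.3 -0.4 -0.  -0.5  0.1 -0.2 -0.8  0.7  0.4  0.4]
[ 0.49304909 -0.1699544  -0.40837339] [ 0.1 -0.3  0.2 -0.5  0.2 -0.5 -0.8  0.7  0.4  0.4]
[ 0.55256164 -0.25948153  0.17443186]
[ 0.60109029 -0.1525035   0.17474162]
[ 0.48260147 -0.11706197  0.17305345]
[ 0.55845605 -0.14034068  0.17126292]
[ 0.5274944  -0.24189072  0.17239393]
[ 0.41829346 -0.1972371   0.17166689]
```

>>> {"method": "drive_tool", "body": {
  "plan": [
    {"jaw":0.0,"linear":[0.001,0,-0.02],"turn":0},
    {"jaw":0.0,"linear":[0.003,0,-0.04],"turn":0},
    {"jaw":0.0,"linear":[0.003,0,-0.055],"turn":0},
    {"jaw":0.0,"linear":[0.003,0,-0.065],"turn":0},
    {"jaw":0.0,"linear":[0.003,0,-0.065],"turn":0},
    {"jaw":0.0,"linear":[0.003,0,-0.065],"turn":0}
  ]
}}

```text
t: 10.75
eef_pos: [0.4991, -0.1708, 0.1176]
eef_rot: [[-0.397, -0.918, 0.0], [-0.918, 0.397, -0.0], [0.0, -0.0, -1.0]]
contact_force: [0.7, -0.5, -2.1]
finger_gap: 0.192
```

```bash
python3 - <<'E'
from h import *
p,d=shot('scene'); crop('s7c',p,195,190,295,330,4)
s=read_state(); print(s['eef_pos'],s['eef_rot'][:,0],s['contact_force'],s['finger_gap'])
E
```

```text
[ 0.49945099 -0.17113294  0.1181882 ] [-3.96707866e-01 -9.17944904e-01  1.49775574e-04] [ 0.1820254   0.93007085 -2.74213394] 0.19746848398947317
```

View pics/s7c.png

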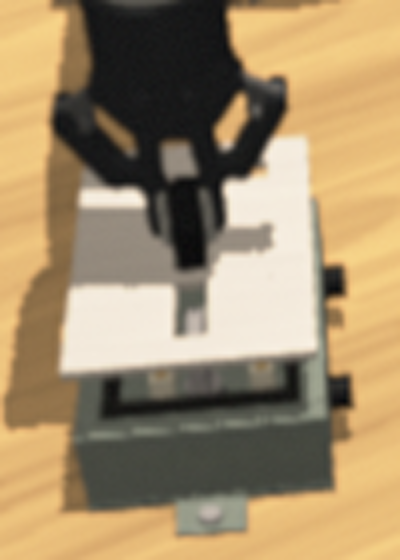

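```bash
python3 - <<'E'
from fit import *
p,d=load('scene'); crop('s7d',p,205,250,285,300,10)
x=[.498,-.170,-.4095]
c=lambda P:((proj('scene',P)[0]-[205,250]+.5)*10-.5).round()
for zc in(.1045,):
  for L in((78,9,6),(78,-9,6),(32,9,6),(32,-9,6),(78,9,0),(78,-9,0),(98,68,6),(98,-68,6)):
    P=tf(x,L);P[2]+=zc;print('cover',L,c(P))
for L in((73,5,94),(73,-5,94),(37,5,94),(37,-5,94)): print('bar',L,c(tf(x,L)))
E
```

```text
cover (78, 9, 6) [419. 234.]
cover (78, -9, 6) [336. 241.]
cover (32, 9, 6) [423.  97.]
cover (32, -9, 6) [343. 103.]
cover (78, 9, 0) [423. 254.]
cover (78, -9, 0) [339. 261.]
cover (98, 68, 6) [694. 272.]
cover (98, -68, 6) [ 54. 328.]
bar (73, 5, 94) [410. 276.]
bar (73, -5, 94) [365. 279.]
bar (37, 5, 94) [414. 168.]
bar (37, -5, 94) [369. 172.]
```

View pics/s7d.png

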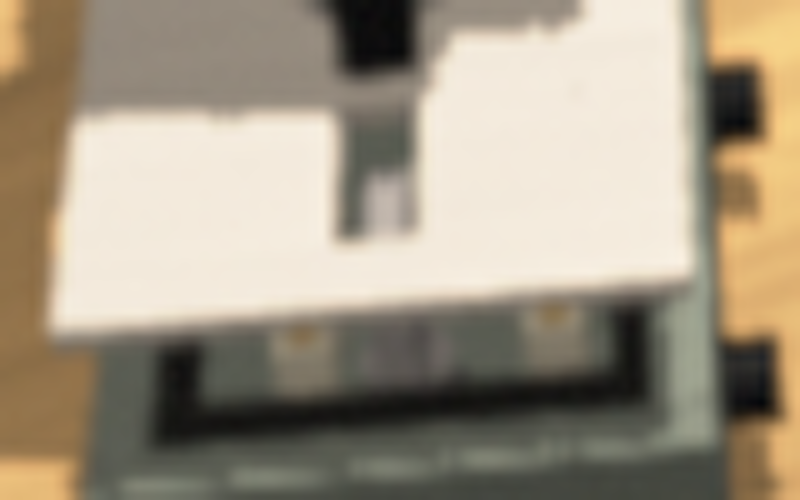

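>>> {"method": "drive_tool", "body": {
  "plan": [
    {"jaw":0.0,"linear":[0,0.0005,-0.008],"turn":0},
    {"jaw":0.0,"linear":[0,0.0005,-0.016],"turn":0},
    {"jaw":0.0,"linear":[0,0.0005,-0.022],"turn":0},
    {"jaw":0.0,"linear":[0,0.0005,-0.026],"turn":0},
    {"jaw":0.0,"linear":[0,0.0005,-0.026],"turn":0}
  ],
  "newtons": 100
}}

```text
t: 11.3
eef_pos: [0.4982, -0.1701, 0.0902]
eef_rot: [[-0.397, -0.918, -0.002], [-0.918, 0.397, 0.001], [-0.0, 0.002, -1.0]]
contact_force: [0.2, -0.2, -2.8]
finger_gap: 0.188
```

>>> {"method": "drive_tool", "body": {
  "plan": [
    {"jaw":0.0,"linear":[0,0,-0.003],"turn":0},
    {"jaw":0.0,"linear":[0,0,-0.006],"turn":0},
    {"jaw":0.0,"linear":[0,0,-0.009],"turn":0},
    {"jaw":0.0,"linear":[0,0,-0.011],"turn":0},
    {"jaw":0.0,"linear":[0,0,-0.011],"turn":0}
  ]
}}

```text
t: 11.8
eef_pos: [0.4986, -0.1703, 0.0798]
eef_rot: [[-0.397, -0.918, -0.001], [-0.918, 0.397, 0.0], [-0.0, 0.001, -1.0]]
contact_force: [0.1, -0.6, -2.2]
finger_gap: 0.189
```

>>> {"method": "drive_tool", "body": {
  "plan": [
    {"jaw":0.0,"linear":[0,0,-0.001],"turn":0},
    {"jaw":0.0,"linear":[0,0,-0.002],"turn":0},
    {"jaw":0.0,"linear":[0,0,-0.003],"turn":0},
    {"jaw":0.0,"linear":[0,0,-0.003],"turn":0}
  ]
}}

```text
t: 12.2
eef_pos: [0.499, -0.1705, 0.0778]
eef_rot: [[-0.397, -0.918, 0.0], [-0.918, 0.397, -0.0], [0.0, -0.0, -1.0]]
contact_force: [-2.3, 1.1, 1.7]
finger_gap: 0.19
```

>>> {"method": "drive_tool", "body": {
  "plan": [
    {"jaw":0.0,"linear":[0,0,-0.0015],"turn":0},
    {"jaw":0.0,"linear":[0,0,-0.003],"turn":0},
    {"jaw":0.0,"linear":[0,0,-0.003],"turn":0},
    {"jaw":0.0,"linear":[0,0,-0.003],"turn":0}
  ]
}}

```text
t: 12.6
eef_pos: [0.4992, -0.1706, 0.0751]
eef_rot: [[-0.397, -0.918, 0.0], [-0.918, 0.397, -0.0], [0.0, -0.001, -1.0]]
contact_force: [-3.9, 1.6, 5.0]
finger_gap: 0.187
```

>>> {"method": "drive_tool", "body": {
  "plan": [
    {"jaw":0.0,"linear":[0,0,-0.0015],"turn":0},
    {"jaw":0.0,"linear":[0,0,-0.0025],"turn":0},
    {"jaw":0.0,"linear":[0,0,-0.0025],"turn":0},
    {"jaw":0.0,"linear":[0,0,-0.0025],"turn":0}
  ]
}}

```text
t: 13.0
eef_pos: [0.4992, -0.1706, 0.0738]
eef_rot: [[-0.397, -0.918, -0.0], [-0.918, 0.397, -0.0], [0.0, 0.0, -1.0]]
contact_force: [-6.5, 2.9, 12.7]
finger_gap: 0.189
```

>>> {"method": "drive_tool", "body": {
  "plan": [
    {"jaw":0.0,"linear":[-0.001,0.0004,0],"turn":0},
    {"jaw":0.0,"linear":[-0.0015,0.0006,-0.0005],"turn":0},
    {"jaw":0.0,"linear":[-0.0015,0.0006,-0.001],"turn":0},
    {"jaw":0.0,"linear":[-0.0015,0.0006,-0.001],"turn":0},
    {"jaw":0.0,"linear":[-0.0015,0.0006,-0.001],"turn":0}
  ]
}}

```text
t: 13.5
eef_pos: [0.4992, -0.1707, 0.0738]
eef_rot: [[-0.397, -0.918, 0.004], [-0.918, 0.397, -0.002], [0.0, -0.004, -1.0]]
contact_force: [-3.3, 2.9, 12.9]
finger_gap: 0.189
```

```bash
python3 - <<'E'
from fit import *
p,d=shot('scene'); crop('s8c',p,195,190,295,330,4)
s=read_state(); print(s['t'],s['eef_pos'],s['eef_rot'],s['contact_force'],s['ft_torque'],s['finger_gap'])
E
```

```text
13.55 [ 0.49923193 -0.17065467  0.07383701] [[-3.96972569e-01 -9.17823432e-01  3.59541495e-03]
 [-9.17830473e-01  3.96969309e-01 -1.60961438e-03]
 [ 5.00724083e-05 -3.93895416e-03 -9.99992241e-01]] [-3.22354215  3.87285423 13.31287665] [0.43370258 0.600109   0.02258194] 0.18895653831587167
```

View pics/s8c.png

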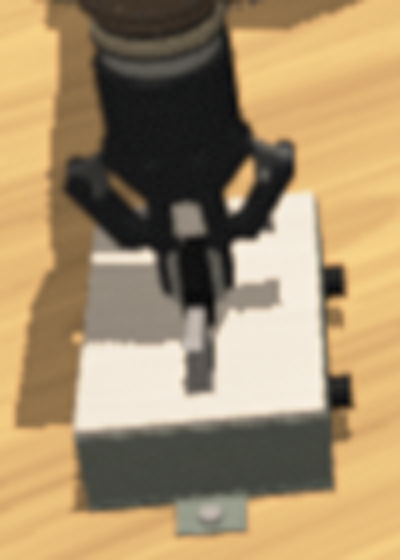

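>>> {"method": "drive_tool", "body": {
  "plan": [
    {"jaw":0.0,"linear":[0.001,-0.0004,-0.0005],"turn":0},
    {"jaw":0.0,"linear":[0.0015,-0.0006,-0.0015],"turn":0},
    {"jaw":0.0,"linear":[0.0015,-0.0006,-0.0025],"turn":0},
    {"jaw":0.0,"linear":[0.0015,-0.0006,-0.0025],"turn":0},
    {"jaw":0.0,"linear":[0.0015,-0.0006,-0.0025],"turn":0}
  ]
}}

```text
t: 14.05
eef_pos: [0.4992, -0.1707, 0.0738]
eef_rot: [[-0.396, -0.918, -0.003], [-0.918, 0.396, 0.001], [0.0, 0.003, -1.0]]
contact_force: [-16.4, 7.5, 30.9]
finger_gap: 0.192
```

```bash
python3 - <<'E'
from fit import *
s=read_state(); print(s['t'],s['eef_pos'],s['eef_rot'][:,2],s['contact_force'],s['ft_torque'],s['finger_gap'])
E
```

```text
14.05 [ 0.49919471 -0.17065559  0.0737906 ] [-2.51119175e-03  6.56600471e-04 -9.99996631e-01] [-16.37914533   7.45128648  30.87297712] [ 1.10085864  2.1827843  -0.0115431 ] 0.19191713416300382
```

>>> {"method": "drive_tool", "body": {
  "plan": [
    {"jaw":0.0,"linear":[-0.0005,0.0002,0.0003],"turn":0},
    {"jaw":0.0,"linear":[-0.0011,0.0005,0.0007],"turn":0},
    {"jaw":0.0,"linear":[-0.0011,0.0005,0.0007],"turn":0},
    {"jaw":0.0,"linear":[-0.0011,0.0005,0.0007],"turn":0}
  ]
}}

```text
t: 14.45
eef_pos: [0.4992, -0.1706, 0.0738]
eef_rot: [[-0.397, -0.918, 0.001], [-0.918, 0.397, -0.001], [0.0, -0.002, -1.0]]
contact_force: [-10.3, 5.1, 22.9]
finger_gap: 0.191
```

>>> {"method": "drive_tool", "body": {
  "plan": [
    {"jaw":0.0,"linear":[0,0,0],"turn":0},
    {"jaw":0.0,"linear":[0,0,0],"turn":0},
    {"jaw":0.0,"linear":[0,0,0],"turn":0}
  ]
}}

```text
t: 14.75
eef_pos: [0.4992, -0.1706, 0.0738]
eef_rot: [[-0.397, -0.918, 0.001], [-0.918, 0.397, -0.001], [0.0, -0.002, -1.0]]
contact_force: [-9.7, 5.5, 23.6]
finger_gap: 0.191
```

```bash
python3 - <<'E'
from fit import *
s=read_state(); print(s['t'],s['eef_pos'],s['eef_rot'][:,2],s['contact_force'],s['ft_torque'],s['finger_gap'])
p,d=shot('scene'); save('s9',p); crop('s9c',p,205,220,295,325,6)
# plate plane fit
x=[.4978,-.1706,-.4095]; P=[]
for X in range(-90,95,4):
  for Y in list(range(-62,-24,4))+list(range(26,64,4)):
    w=tf(x,(X,Y,66)); u,v=proj('scene',w)[0]; q=dep('scene',u,v,d)
    if abs(q[2]-.066)<.006: P.append((X,Y,q[2]))
P=np.array(P);A=np.c_[P[:,:2],np.ones(len(P))];k=np.linalg.lstsq(A,P[:,2],rcond=None)[0];print(len(P),k, 'top z',np.median(P[:,2]))
E
```

```text
14.75 [ 0.49924447 -0.17064668  0.07381844] [ 1.32043490e-03 -9.70795195e-04 -9.99998657e-01] [-9.66022528  5.4963353  23.60366637] [ 0.80443786  1.41399265 -0.01165223] 0.1913639555717275
789 [ 6.48353368e-06 -9.48125504e-06  6.53263443e-02] top z 0.06535295205694591
```

View pics/s9c.png

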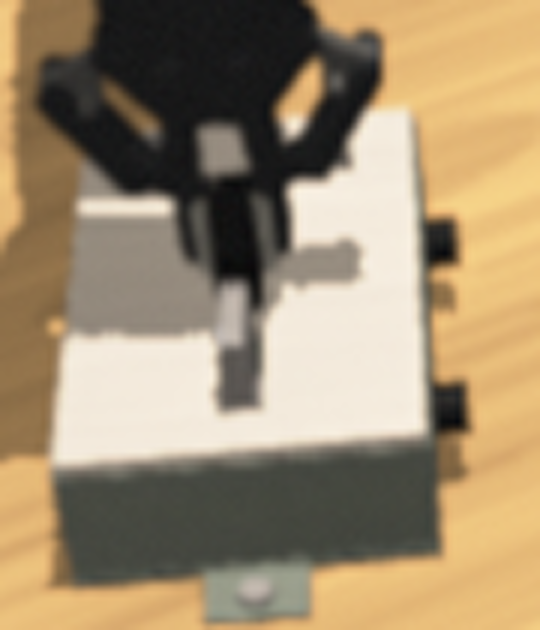

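The cover reads flush: plate top at 65.4 mm (66 expected), level, with a steady push of about 23 N. I'm handing the job in.

```bash
python3 -c "
from plant import *
print(job_done())"
```

```text
the job is handed in; nothing more can be done
None
```

The switch box is closed: the arm is still gripping the cover and pressing it flush on the frame. I handed the job in at about 14.8 s of the 54 s allowed.

**What I did:** I gripped the fastener bar and turned it about 47° clockwise, so it lies along the box. I then picked up the white (aluminium) cover by its black grip. I left the brown and pink plates and the other bench items alone. I lowered the cover over the bar and both pins and pressed it down through the gasket.

**Last checks:**
- **Flush:** from first gasket contact the tool went down 3.9 mm, then moved no further when I pushed up to 31 N. Depth readings put the plate's top at 65.4 mm, against 66 mm when flush, and level.
- **Bar:** it lined up with the slot in the camera view before lowering, and stands up through the slot in the last picture.
- **Push and grip:** the final downward push was about 23 N, steady, and the commanded grip force was 100 N.

**Didn't fully agree:** a sideways force of about 11 N along the box remains, probably the cover bearing on a pin or the bar with about 1 mm of offset. Shifting the tool mostly tilted it by 0.2°, so I left part of that force in place.

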